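Refit the inspection cover of a small buffing head

ROBOT

A 6-joint arm with a two-finger parallel gripper is mounted at the origin on the work surface. World frame = base frame: x ahead of the robot, y to its left, z up, the work surface at z = 0. Lengths are in m, angles in rad, forces in N, time in s.
With the tool pointing down it reaches from about 0.3 to 0.75 m from the base axis. Payload 8.5 kg.
Tool frame: the origin (TCP) lies on the centre line of the jaws, within the pads' length; the fingertips stand 11 mm ahead of it and the grasp point (between the pads) lies 8 mm behind it; z points along the fingers, y is the line along which they close (so a half turn about z gives the same grasp; the last joint's range is limited). The gripper opens to 85 mm and grips with 20 to 120 N. Pads are 22 mm wide; open, the fingers measure 114 mm over their backs; the gripper's body (76 mm by 85 mm) begins 54 mm behind the grasp point. The pads swing forward as they close: fully open they stand 13 mm farther back than shut.
Start: joints at [1.053, 0.381, 1.297, -0, 1.464, -0.215], TCP at [0.164, 0.525, 0.242] pointing down, gripper open.
Joint ranges: [-3.11, 3.11], [-0.89, 2.33], [0.22, 2.48], [-1.42, 4.56], [0.17, 2.85], [-2.88, 2.88]. Speed limits (rad/s): [2.39, 2.39, 3.14, 3.14, 3.14, 3.14].

INTERFACE

Orientations are given as [roll, pitch, yaw] about the fixed x, y, z axes, in that order (R = Rz(yaw) Ry(pitch) Rx(roll)).
In Python, from plant import manip gives the robot as it stands.
- The arm moves only by the shell command python3 -m inch 'ROWS' [FORCE]. ROWS is JSON, one flat list of numbers, 7 for each row, row after row: the turn, a rotation vector about the tool's x, y, z in rad, then the shift along the tool's x, y, z in m, then the finger opening in m, from 0 to 0.0854. A call has 1 to 12 rows; each row shifts and turns the commanded pose from where the row before left it, along the tool's axes as they then stand; what a row does not reach is not made up. A row lasts 1/12 s, in which the tool goes at most 41.7 mm and 7.16 degrees, less where a joint would pass 70% of its speed; a pose out of reach is approached as far as the arm can. A call is refused whole if a number of a shift passes 0.0417 or a number of a turn 0.125, either way. A call with a gripper value outside its range is refused whole. The fingers move at their own pace and stop on an object; FORCE is the grip in N (left out, the last holds). Time passes only in rows, so rows that do not move let the fingers close. It gives the time, the measured TCP pose, the force, the opening and the grip force at its end, in the units of the state.
- manip.observe(): the state, without advancing time (a new reading comes with each control period).
- manip.capture(name): name is "scene" or "top" or "wrist"; returns a dict with "img" (384x512x3 uint8, blue, green, red), "fx", "fy", "cx", "cy" (pixels), "extrinsics" (4x4, takes a point from camera to world coordinates). Camera axes: x right, y up, looking along -z (the intrinsics and any distortion apply to the point x, -y, -z); pixel columns grow to the right and rows downward; lengths in m; the calibration is good to about 2 mm. A picture is of the moment at which its call begins. There is no depth.
- manip.finish_job(): hands the job in; it is judged then, once.
The state is a dict: "clock": time; "qpos": joint angles; "qd": joint speeds; "joint_efforts": joint torques, N m; "tool_pos": TCP position; "orientation": TCP orientation; "force": force on the tool from outside, world axes, zero at the start; "wrist_torque": the same for the moment, N m; "opening": finger opening in m; "gripper_force": force on a finger pad.
Only numpy, scipy, OpenCV 4.12 (cv2) and the standard library are available. Lean on these libraries where they do the work, as an engineer would, in place of code of your own. Each camera call takes 0.05 s, during which the arm holds its last target. There are 200 camera calls.

TASK

Put the loose aluminium cover back on the open top of the buffing head: tilt it, slip its tongue under the steel lip and push it in against the spring, press it down flat on the ledge inside the rim, then let the spring carry its other end under the keeper strip, so that it is held at both ends. Leave the cover released and at rest, and leave the tin, the polishing bar and the spanner where they are.

Things in the scene. Friction and masses are not known exactly. Their poses are not given: they have to be found in the camera images.
- housing: Buffing head: grey cast box 159 (x) x 120 mm (y), open on top, fixed to the bench. Origin on the bench under the seat's centre; x runs from the lip end (towards the robot, give or take the yaw) to the keeper end; z up. Cavity inner faces: x -71 and +64, y -48 and +48 mm; side walls 79 mm high. A spindle at height 43 mm on the +y side carries a buff wheel of radius 40 mm at y 82 to 104 mm.
- seat (a point): Centre of the seat in the housing, level with the ledge (height 70 mm) on which the cover's underside rests; axes as the housing. The ledge runs round inside the rim: 31 mm wide at the lip end (x -71 to -40 mm), 14 mm at the keeper end, 10 mm at the sides; the middle is open. Press the cover down on it: the spring's pinch can hold a cover a few mm above it.
- lip_edge (a point): Middle of the lower free edge of the steel lip, at (-53, 0, 81) mm in the housing. The lip covers x -83 to -53 mm, full width; underside 11 mm above the ledge, top 16 mm above it (screw heads 3 mm more). Lip edge to keeper edge is 113 mm, less than the cover's 126 mm, so the cover cannot be laid straight in.
- keeper_edge (a point): Middle of the lower free edge of the steel keeper strip, at (60, 0, 79) mm in the housing. The keeper covers x 60 to 76 mm, full width; underside 9 mm and top 13 mm above the ledge. The seated cover's far edge lies 3 to 4 mm under it.
- spring_face (a point): Middle of the free face of the spring plunger hidden under the lip, at (-60.5, 0, 75.5) mm in the housing (fixed point). The plunger is a brass block 40 mm wide, 1.5 to 9.5 mm above the ledge, pushed to -x by the tongue, at most 10 mm: 3.6 N to start it, 9.6 N at 10 mm, linear.
- plunger (a joint): How far the plunger is pushed in (m), 0 free to 0.010. For the far end to pass the keeper's edge the tongue's tip must be at x -67.5 to -70 mm in the housing (plunger 7 to 9.5 mm in, about 8 to 9 N). When let go, the spring slides the level cover to +x until its far end meets the wall at x +64 mm.
- cover: The cover, aluminium, about 0.22 kg, flat on the bench at first, right way up. Plate 106 x 90 x 6 mm (x -43 to 63) with a tongue 20 long, 60 wide, 4 mm thick (x -63 to -43, undersides level). Origin in the underside, under the grip rib; x points away from the tongue, z up. Seated, its axes are parallel to the housing's and its origin is at about (1, 0, 70) mm there.
- tongue_tip (a point): Middle of the lower edge of the tongue's end, at (-63, 0, 0) mm in the cover; axes as the cover. With the tip on the ledge under the lip, tilts of about 7 to 20 degrees (far end raised) clear both lip and keeper.
- rib_top (a point): Middle of the top of the upright grip rib, at (0, 0, 38) mm in the cover; axes as the cover. The rib is 12 mm thick in x, 50 mm long in y, and rises from z 6 to 38 mm. When the cover is home the lip's edge is 47 mm from the rib's side: do not open the jaws fully there.
- tin: Bystander: upright steel tin, 66 mm across, 85 mm high. Origin: centre of its underside. Leave it.
- compound_bar: Bystander: brown bar of polishing compound, 50 x 110 x 35 mm. Origin: centre of its underside. Leave it.
- spanner: Bystander: spanner 160 mm long lying flat, along its own x. Leave it.
Not all that is in view belongs to the job. Several things have the shape of the cover; the one meant has the colours described above.

How it is judged:
By the outcome, as a careful person would: the job done as asked, in the order asked, and still so for the second after the job is handed in, with the robot touching nothing.
It also fails if it takes over 46 s, if anything falls off the work surface, if the arm or the gripper's body presses on something with over 40 N, if the wrist force passes 120 N, or if a joint passes its speed limit or range.

## Working session

There is one attempt and no reset: what is moved stays moved. The work goes in short steps, Python scripts to look and compute and a shell command to move; the robot and the scene stay as the last step left them, time stands still between calls to the robot, and variables do not carry over. Pictures are saved under pics/ and viewed, at most 10 in all, crops included, and the job is handed in when it is done.

```bash
ls; mkdir -p pics
python3 - <<'E'
from plant import manip
import cv2,numpy as np
print(manip.observe())
for n in ("scene","top"):
    c=manip.capture(n); cv2.imwrite(f"pics/{n}0.png",c["img"]); np.save(f"pics/{n}0.npy",c,allow_pickle=True)
    print(n,c["fx"],c["fy"],c["cx"],c["cy"],np.round(c["extrinsics"],3).tolist(),[k for k in c])
a=cv2.imread("pics/scene0.png");b=cv2.imread("pics/top0.png")
cv2.imwrite("pics/both0.png",cv2.resize(np.hstack([a,b]),(800,300)))
E
```

```text
pics
{'clock': 0.0, 'qpos': array([ 1.05271472e+00,  3.81202660e-01,  1.29825392e+00, -1.34716406e-05,
        1.46360701e+00, -2.15253689e-01]), 'qd': array([-6.24922398e-06, -2.89787570e-04,  5.80645161e-04, -1.72055462e-04,
        1.29938166e-03,  5.70661746e-04]), 'joint_efforts': array([-1.48533938e-03, -4.48429406e+01, -2.31276691e+01, -1.88180138e-04,
        4.68297105e-03, -1.43819028e-05]), 'tool_pos': array([0.16386215, 0.52473301, 0.2417105 ]), 'orientation': array([-3.14015280e+00, -3.01102916e-04,  2.83876597e+00]), 'force': array([-0.59612081,  0.73237328,  0.24806299]), 'wrist_torque': array([-0.00098185,  0.03199249,  0.00049132]), 'gripper_force': 0.0, 'opening': 0.08540000728473836}
scene 352.0532933944759 352.0532933944759 261.3610629300345 198.58414628326778 [[-0.445, -0.655, 0.611, 1.182], [0.895, -0.322, 0.308, 0.315], [-0.005, 0.684, 0.73, 0.825], [0.0, 0.0, 0.0, 1.0]] ['img', 'fx', 'fy', 'cx', 'cy', 'extrinsics']
top 361.37485311106144 361.37485311106144 257.9854178251093 197.2793417749206 [[-0.003, 0.988, -0.152, 0.377], [-1.0, -0.001, 0.012, -0.009], [0.012, 0.152, 0.988, 1.307], [0.0, 0.0, 0.0, 1.0]] ['img', 'fx', 'fy', 'cx', 'cy', 'extrinsics']
```

View pics/top0.png

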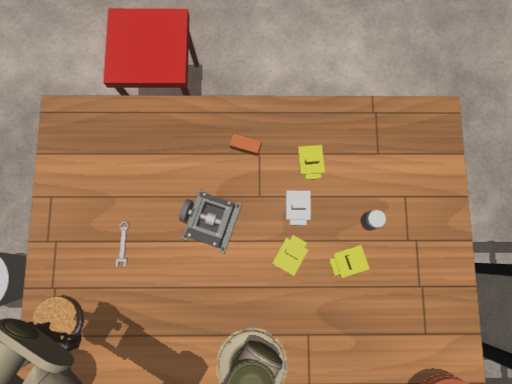

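View pics/scene0.png

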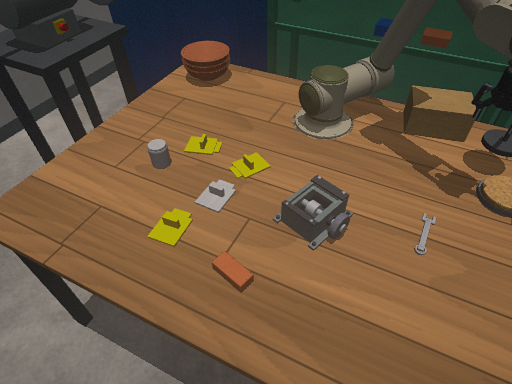

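The top view shows four cover shapes: the silver one at (299,207), and yellow ones at (312,162), (291,256) and (350,262). The bare-aluminium one at (299,207), scene (216,194), fits; yellow is painted, not aluminium. The housing is at (212,220), with its buff wheel at (186,210) on +y. The tin is at (375,220), the bar at (246,144) and the spanner at (123,245).

```bash
cat > h.py <<'E'
import numpy as np,cv2
from scipy.spatial.transform import Rotation as R
def ray(c,u,v):
    d=np.array([(u-c["cx"])/c["fx"],-(v-c["cy"])/c["fy"],-1.]); E=c["extrinsics"]
    return E[:3,3],E[:3,:3]@d
def onz(c,u,v,z):
    o,d=ray(c,u,v); return o+d*(z-o[2])/d[2]
def proj(c,p):
    E=c["extrinsics"]; q=(np.asarray(p,float)-E[:3,3])@E[:3,:3]
    return np.stack([c["cx"]+c["fx"]*q[...,0]/-q[...,2],c["cy"]-c["fy"]*q[...,1]/-q[...,2]],-1)
E
python3 - <<'E'
from h import *
T=np.load("pics/top0.npy",allow_pickle=True).item(); im=T["img"]
hsv=cv2.cvtColor(im,cv2.COLOR_BGR2HSV)
m=((hsv[...,1]<45)&(hsv[...,2]>110)).astype(np.uint8); 
n,l,s,ce=cv2.connectedComponentsWithStats(m)
for i in range(1,n):
    if s[i,4]>60 and 90<ce[i][1]<300: print(s[i],ce[i])
m2=((hsv[...,1]<70)&(hsv[...,2]<140)).astype(np.uint8); m2[:, :170]=0; m2[:,250:]=0; m2[:180]=0;m2[260:]=0
print('housing coarse', [onz(T,u,v,.07).round(3) for u,v in ((212,220),)])
print('cover',onz(T,299,207,.006).round(3), 'tongue',onz(T,299,222,0).round(3),'far',onz(T,299,191,0).round(3))
c=cv2.resize(im[170:290,165:325],(800,600),interpolation=cv2.INTER_CUBIC); cv2.imwrite("pics/crop1.png",c)
E
```

```text
[124  88  15   6  71] [131.8028169   90.26760563]
[182 190  50  51 859] [207.20954598 217.75436554]
[286 191  25  34 802] [297.93765586 206.80174564]
[180 203   8  14  69] [183.44927536 209.52173913]
[220 202  21  51 278] [229.98920863 226.82374101]
[368 210  18  18 256] [376.2265625  218.33984375]
[116 222  13  45 237] [122.24472574 244.9535865 ]
[474 253  17  10 153] [481.94771242 257.47712418]
[495 253  17  11 179] [503.30167598 257.81005587]
[  0 257   9  44 278] [  3.15107914 278.21942446]
housing coarse [array([0.488, 0.134, 0.07 ])]
cover [ 0.541 -0.173  0.006] tongue [ 0.487 -0.173  0.   ] far [ 0.601 -0.175  0.   ]
```

View pics/crop1.png

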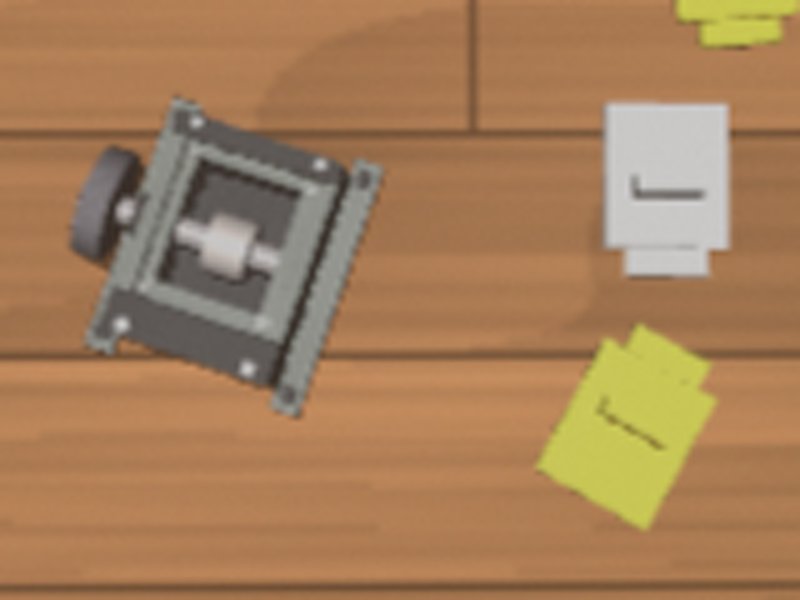

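The crop confirms it: the silver cover is at crop (667,180) with its tongue towards the robot, so its yaw is about 0. The housing has its lip (dark wide band) at the bottom and its keeper at the top, yaw about -19°. Next I turn the jaws to close along x and fly over the housing for a wrist view.

```bash
python3 -m inch '[0,0,0.1152,0,0,0,0.06, 0,0,0.1152,0,0,0,0.06, 0,0,0.1152,0,0,0,0.06, 0,0,0.1152,0,0,0,0.06, 0,0,0.1152,0,0,0,0.06, 0,0,0.1152,0,0,0,0.06, 0,0,0.1152,0,0,0,0.06, 0,0,0.1152,0,0,0,0.06, 0,0,0.1152,0,0,0,0.06, 0,0,0.1152,0,0,0,0.06, 0,0,0.1152,0,0,0,0.06]' 60
python3 -m inch '[0,0,0,-0.033,0.020,-0.006,0.06, 0,0,0,-0.033,0.020,-0.006,0.06, 0,0,0,-0.033,0.020,-0.006,0.06, 0,0,0,-0.033,0.020,-0.006,0.06, 0,0,0,-0.033,0.020,-0.006,0.06, 0,0,0,-0.033,0.020,-0.006,0.06, 0,0,0,-0.033,0.020,-0.006,0.06, 0,0,0,-0.033,0.020,-0.006,0.06, 0,0,0,-0.033,0.020,-0.006,0.06, 0,0,0,-0.033,0.020,-0.006,0.06, 0,0,0,-0.033,0.020,-0.006,0.06, 0,0,0,0,0,0,0.06]'
python3 - <<'E'
from plant import manip
from h import *
s=manip.observe(); print(s["tool_pos"],s["orientation"])
c=manip.capture("wrist"); np.save("pics/w1.npy",c,allow_pickle=True); cv2.imwrite("pics/w1.png",c["img"])
print(c["fx"],c["cx"],c["cy"],c["extrinsics"].round(3).tolist()); print(onz(c,c["cx"],c["cy"],.08))
E
```

```text
clock: 1.02
tool_pos: [0.1639, 0.5248, 0.242]
orientation: [-3.141, 0.001, 1.566]
force: [0.1, -0.5, 0.2]
opening: 0.0595
gripper_force: 0.0
clock: 2.02
tool_pos: [0.3874, 0.1576, 0.3088]
orientation: [3.14, 0.001, 1.565]
force: [-0.6, 0.1, -0.0]
opening: 0.0602
gripper_force: 0.0
[0.38736283 0.15755491 0.30884239] [3.13988317e+00 1.40130808e-03 1.56500929e+00]
280.7729373324379 252.48382178587303 193.8171130464616 [[1.0, 0.006, -0.0, 0.386], [-0.006, 0.965, 0.262, 0.222], [0.002, -0.262, 0.965, 0.441], [0.0, 0.0, 0.0, 1.0]]
[0.38625194 0.12357786 0.08      ]
```

View pics/w1.png

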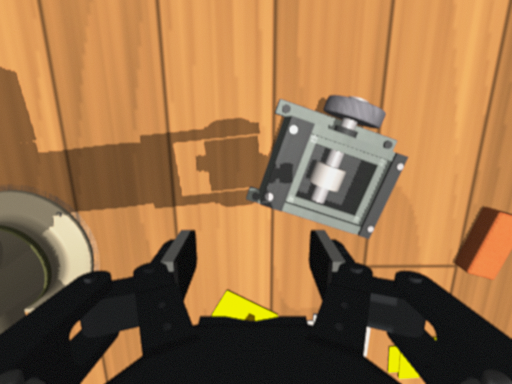

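The wrist view shows the housing at (330,165), with its lip (dark band, screws at (293,128) and (268,196)) on the left and its keeper (screws at (399,167) and (369,229)) on the right. I'll look from closer, then go on to the cover.

```bash
python3 -m inch '[0,0,0,-0.0225,0.025,0.018,0.06, 0,0,0,-0.0225,0.025,0.018,0.06, 0,0,0,-0.0225,0.025,0.018,0.06, 0,0,0,-0.0225,0.025,0.018,0.06, 0,0,0,0,0,0,0.06, 0,0,0,0,0,0,0.06]'
python3 - <<'E'
from plant import manip
from h import *
c=manip.capture("wrist"); np.save("pics/w2.npy",c,allow_pickle=True)
E
python3 -m inch '[0,0,0,-0.035,0.006,0.006,0.06, 0,0,0,-0.035,0.006,0.006,0.06, 0,0,0,-0.035,0.006,0.006,0.06, 0,0,0,-0.035,0.006,0.006,0.06, 0,0,0,-0.035,0.006,0.006,0.06, 0,0,0,-0.035,0.006,0.006,0.06, 0,0,0,-0.035,0.006,0.006,0.06, 0,0,0,-0.035,0.006,0.006,0.06, 0,0,0,-0.03,0.006,0.006,0.06, 0,0,0,0,0,0,0.06, 0,0,0,0,0,0,0.06]'
python3 - <<'E'
from plant import manip
from h import *
s=manip.observe(); print(s["tool_pos"],s["orientation"])
c=manip.capture("wrist"); np.save("pics/w3.npy",c,allow_pickle=True)
w2=np.load("pics/w2.npy",allow_pickle=True).item()
im=np.hstack([w2["img"][0:260,120:500],c["img"][0:260,120:500]]); cv2.imwrite("pics/w23.png",im); print(im.shape)
E
```

```text
clock: 2.57
tool_pos: [0.4842, 0.0723, 0.2349]
orientation: [-3.138, -0.001, 1.571]
force: [-0.2, 0.5, 0.2]
opening: 0.06
gripper_force: 0.0
clock: 3.53
tool_pos: [0.5387, -0.2372, 0.1827]
orientation: [3.141, -0.0, 1.571]
force: [0.2, 0.9, 0.1]
opening: 0.0601
gripper_force: 0.0
[ 0.53868777 -0.23717182  0.18267497] [ 3.14141496e+00 -2.42022084e-04  1.57137248e+00]
(260, 760, 3)
```

View pics/w23.png

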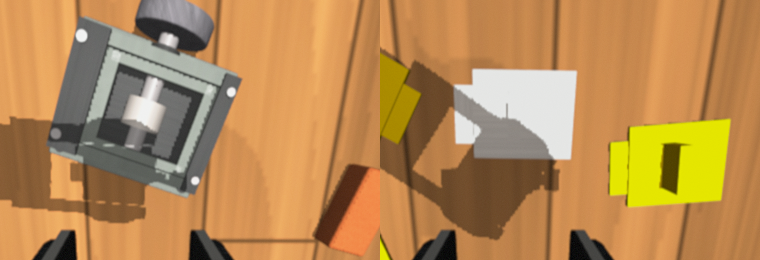

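The left crop shows the housing with its lip at the left, screws at (82,35) and (56,133), and its keeper at the right, screws at (231,92) and (195,181). The right crop shows the silver cover, corners about (473,69), (576,71), (571,159) and (475,157), tongue left. I'll enlarge the housing for its corners and get the cover outline by mask.

Run:
```python
from h import *
w2=np.load("pics/w2.npy",allow_pickle=True).item(); c=np.load("pics/w3.npy",allow_pickle=True).item()
im=cv2.resize(w2["img"][5:205,160:370],None,fx=3,fy=3,interpolation=cv2.INTER_CUBIC)
im=np.clip(255*(im/255.)**.6,0,255).astype(np.uint8)
cv2.imwrite("pics/hc.png",im); print(im.shape)
h=cv2.cvtColor(c["img"],cv2.COLOR_BGR2HSV); m=((h[...,1]<60)&(h[...,2]>60)).astype(np.uint8); m[190:]=0; m[:,:170]=0;m[:,350:]=0
m=cv2.morphologyEx(m,cv2.MORPH_CLOSE,np.ones((5,5)))
n,l,s,ce=cv2.connectedComponentsWithStats(m); i=1+np.argmax(s[1:,4]); print(s[i])
ct=max(cv2.findContours((l==i).astype(np.uint8),0,1)[0],key=cv2.contourArea)
for e in (2,3): 
  ap=cv2.approxPolyDP(ct,e,True)[:,0]; print(len(ap)); print([(tuple(p.tolist()),onz(c,*p,.003)[:2].round(4).tolist()) for p in ap])
```

```text
(600, 630, 3)
[  194    69   123    91 10033]
8
[((194, 85), [0.4766, -0.1403]), ((196, 143), [0.4755, -0.1999]), ((212, 143), [0.4931, -0.1998]), ((215, 157), [0.4958, -0.2152]), ((310, 158), [0.6013, -0.2163]), ((315, 71), [0.6017, -0.1267]), ((213, 69), [0.4969, -0.1249]), ((211, 85), [0.4942, -0.1403])]
8
[((194, 85), [0.4766, -0.1403]), ((196, 143), [0.4755, -0.1999]), ((212, 143), [0.4931, -0.1998]), ((215, 157), [0.4958, -0.2152]), ((310, 158), [0.6013, -0.2163]), ((315, 71), [0.6017, -0.1267]), ((213, 69), [0.4969, -0.1249]), ((211, 85), [0.4942, -0.1403])]
```

View pics/hc.png

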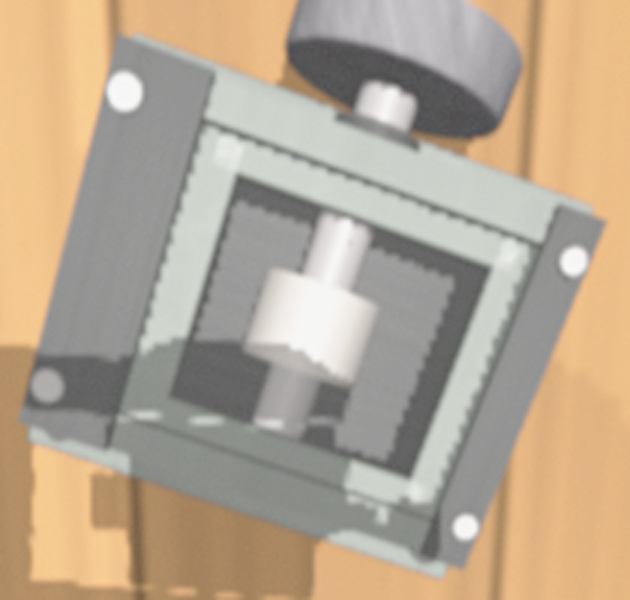

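Enlarged housing corners in crop pixels: lip top (118,37), (214,73), (108,447), (22,420); keeper top (560,205), (606,222), (465,570). I'll fit the pose from these.

Run:
```python
from h import *
from scipy.optimize import least_squares
c=np.load("pics/w2.npy",allow_pickle=True).item()
px=np.array([(118,37),(214,73),(108,447),(22,420),(560,205),(606,222),(465,570)])/3+np.array([160,5])-.33
ob=np.array([(-83,60,86),(-53,60,86),(-53,-60,86),(-83,-60,86),(60,60,83),(76,60,83),(76,-60,83)])/1e3
f=lambda p:(proj(c,ob@R.from_euler('z',p[2]).as_matrix().T+[p[0],p[1],0])-px).ravel()
r=least_squares(f,[.488,.134,-.33]); print(r.x,np.degrees(r.x[2]));print(r.fun.reshape(-1,2).round(1))
print(onz(c,*px[0],.086),onz(c,*px[1],.086))
T=np.load("pics/top0.npy",allow_pickle=True).item()
pt=np.array([(170,.0)])
print('top px pred lip outer corners',proj(T,ob@R.from_euler('z',r.x[2]).as_matrix().T+[r.x[0],r.x[1],0]).round(1).tolist())
```

```text
[ 0.49452455  0.1397768  -0.32788194] -18.786251220868273
[[ 0.2 -0.9]
 [ 0.5 -0.8]
 [-0.6  1.8]
 [-1.1  1. ]
 [ 0.4 -0.4]
 [ 0.7 -0.2]
 [-0.3  0.2]]
[0.43504118 0.22258496 0.086     ] [0.46320547 0.21304519 0.086     ]
top px pred lip outer corners [[184.6, 235.4], [187.8, 227.0], [221.4, 238.4], [218.4, 247.0], [199.4, 195.7], [201.0, 191.4], [234.1, 202.5]]
```

```bash
python3 -m inch '[0,0,0,0.0333,0,0,0.06, 0,0,0,0.0333,0,0,0.06, 0,0,0,0,0,0.03,0.055, 0,0,0,0,0,0.03,0.055, 0,0,0,0,0,0.03,0.055, 0,0,0,0,0,0.03,0.055, 0,0,0,0,0,0.02,0.055, 0,0,0,0,0,0.02,0.055, 0,0,0,0,0,0,0.055, 0,0,0,0,0,0,0.055]' 60
```

```text
clock: 4.42
tool_pos: [0.5386, -0.1695, 0.0231]
orientation: [-3.141, -0.0, 1.574]
force: [0.1, 0.9, 0.1]
opening: 0.0549
gripper_force: 0.0
```

```bash
python3 -m inch '[0,0,0,-0.001,0,0.001,0, 0,0,0,0,0,0,0, 0,0,0,0,0,0,0, 0,0,0,0,0,0,0, 0,0,0,0,0,0,0, 0,0,0,0,0,0,0]' 80
python3 -m inch '[0,0,0,0,0,-0.01,0, 0,0,0,0,0,-0.02,0, 0,0,0,0,0,-0.03,0, 0,0,0,0,0,-0.03,0, 0,0,0,0,0,-0.03,0, 0,0,0,0,0,-0.03,0, 0,0,0,0,0,0,0, 0,0,0,0,0,0,0]'
```

```text
clock: 4.92
tool_pos: [0.5391, -0.1723, 0.0227]
orientation: [3.139, 0.001, 1.571]
force: [0.1, 1.8, 7.3]
opening: 0.0104
gripper_force: 79.1
clock: 5.58
tool_pos: [0.5387, -0.1722, 0.1731]
orientation: [3.139, 0.002, 1.572]
force: [-0.1, -0.1, -2.4]
opening: 0.0106
gripper_force: 78.4
```

```bash
cat > plan.py <<'E'
from h import *
from plant import manip
H=np.array([.4945,.1398,.070]); YAW=-.328; G=np.array([0,-.0015,.0227])
RH=R.from_euler('z',YAW); RT=R.from_matrix(np.array([[0,1,0],[1,0,0],[0,0,-1.]]))
def target(tip,th,y=0.):   # tip x,z in seat frame mm, tilt deg
    RC=RH*R.from_euler('y',-th,degrees=True)
    t=H+RH.apply(np.array([tip[0],y,tip[1]])/1e3)
    return t+RC.apply(np.array([.063,0,0])+G), RC*RT
def now():
    s=manip.observe(); return s["tool_pos"],R.from_euler('xyz',s["orientation"])
def step(p0,r0,p1,r1,lab=""):
    print(lab,"turn",(r0.inv()*r1).as_rotvec().round(4),"shift(start axes)",(r0.inv().apply(p1-p0)*1e3).round(1),"shift(end axes)",(r1.inv().apply(p1-p0)*1e3).round(1))
def cover():   # where the cover is in seat frame
    p,r=now(); RC=r*RT.inv(); tip=p-RC.apply(np.array([.063,0,0])+G); q=RH.inv().apply(tip-H)*1e3
    e=(RH.inv()*RC).as_euler('zyx',degrees=True); print("tip",q.round(1),"tilt",round(-e[1],2),"yaw",round(e[0],2),"roll",round(e[2],2))
E
python3 - <<'E'
from plan import *
p,r=now(); a=target((-46,40),0); b=target((-46,40),12); c=target((-46,2),12); d=target((-69,.5),12)
step(p,r,*a,"A"); step(*a,*b,"tilt"); step(*b,*c,"down"); step(*c,*d,"push"); step(*d,*target((-69,0),0),"flat")
E
```

```text
A turn [0.0029 0.0011 0.3287] shift(start axes) [305.2 -28.5  39.8] shift(end axes) [ 279.7 -125.4   40.4]
tilt turn [-0.2094  0.      0.    ] shift(start axes) [  0.   -6.1 -12.6] shift(end axes) [  0.   -3.3 -13.6]
down turn [0. 0. 0.] shift(start axes) [-0.  -7.9 37.2] shift(end axes) [-0.  -7.9 37.2]
push turn [0. 0. 0.] shift(start axes) [ -0.  -22.8  -3.3] shift(end axes) [ -0.  -22.8  -3.3]
flat turn [ 0.2094  0.     -0.    ] shift(start axes) [-0.   3.2 14.1] shift(end axes) [-0.   6.1 13.1]
```

```bash
python3 -m inch '[0,0,0,0.02,-0.002,0,0, 0,0,0,0.03,-0.003,0,0, 0,0,0,0.033,-0.003,0,0, 0,0,0,0.033,-0.003,0,0, 0,0,0,0.033,-0.003,0,0, 0,0,0,0.033,-0.003,0,0, 0,0,0,0.033,-0.003,0,0, 0,0,0,0.033,-0.003,0,0, 0,0,0,0.03,-0.003,0,0, 0,0,0,0.02,-0.002,0,0, 0,0,0,0.007,-0.001,0,0]'
python3 -m inch '[0,0,0.11,0,0,0,0, 0,0,0.11,0,0,0,0, 0,0,0.1085,0,0,0,0, -0.105,0,0,0,0,0,0, -0.105,0,0,0,0,0,0, 0,0,0,0,0,0,0, 0,0,0,0,0,0,0]'
python3 - <<'E'
from plan import *
cover(); p,r=now(); step(p,r,*target((-46,30),12),"a")
c=manip.capture("wrist"); np.save("pics/w4.npy",c,allow_pickle=True); cv2.imwrite("pics/w4.png",c["img"])
E
```

```text
clock: 6.5
tool_pos: [0.5078, 0.1354, 0.17]
orientation: [-3.138, -0.0, 1.574]
force: [-0.3, -0.1, -2.7]
opening: 0.0105
gripper_force: 78.3
clock: 7.08
tool_pos: [0.5082, 0.1326, 0.1707]
orientation: [2.936, 0.001, 1.243]
force: [0.3, -0.1, -2.9]
opening: 0.0106
gripper_force: 78.7
tip [-41.8  -0.9  65.6] tilt 11.79 yaw 0.03 roll -0.06
a turn [-0.0037  0.001   0.0008] shift(start axes) [  0.9 -11.5  33.7] shift(end axes) [  0.9 -11.6  33.7]
```

View pics/w4.png

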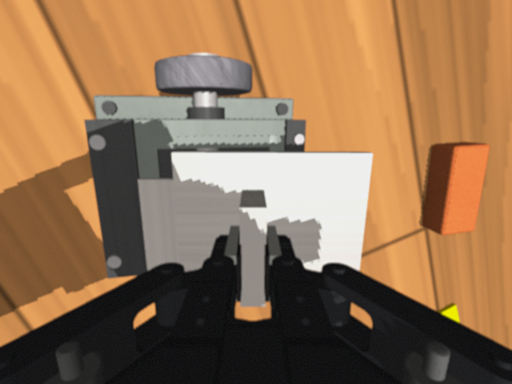

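The cover hangs level with the housing: its far +y corner is at (372,153), its near +y plate corner at (173,153) and its tongue corner at (138,179). I'll check these against the assumed grasp.

Run:
```python
from plan import *
c=np.load("pics/w4.npy",allow_pickle=True).item()
p,r=now(); RC=r*RT.inv(); 
for q in ((63,45,6),(-43,45,6),(-63,30,4),(-6,25,38),(6,25,38)): print(q,proj(c,p+RC.apply(np.array(q)/1e3-G)).round(1))
print("housing",[proj(c,H-[0,0,.07]+RH.apply(np.array(q)/1e3)).round(1).tolist() for q in ((-83,60,86),(-53,60,86),(76,60,83),(60,60,83),(-83,-60,86))])
```

```text
(63, 45, 6) [375.  151.1]
(-43, 45, 6) [173.7 151. ]
(-63, 30, 4) [140.1 178.1]
(-6, 25, 38) [242.1 205.6]
(6, 25, 38) [269.7 205.6]
housing [[83.9, 119.4], [131.6, 119.4], [305.6, 119.3], [286.3, 119.3], [107.9, 278.2]]
```

```bash
python3 -m inch '[-0.004,0,0,0.0009,-0.0058,0.017,0, 0,0,0,0,-0.0058,0.017,0, 0,0,0,0,-0.0028,0.013,0, 0,0,0,0,-0.002,0.0095,0, 0,0,0,0,0,0,0, 0,0,0,0,0,0,0]'
python3 - <<'E'
from plan import *
cover(); p,r=now(); step(p,r,*target((-46,2),12),"a"); step(p,r,*target((-58,1.5),12),"b");step(p,r,*target((-67.7,1),12),"c")
E
```

```text
clock: 7.63
tool_pos: [0.5063, 0.1346, 0.1123]
orientation: [2.93, 0.001, 1.242]
force: [-0.5, 0.4, -2.1]
opening: 0.0105
gripper_force: 78.7
tip [-44.    0.3   6.8] tilt 12.14 yaw -0.03 roll -0.04
a turn [ 0.0025  0.0006 -0.0004] shift(start axes) [-0.3 -2.9  4.5] shift(end axes) [-0.3 -2.9  4.5]
b turn [ 0.0025  0.0006 -0.0004] shift(start axes) [ -0.3 -14.8   2.4] shift(end axes) [ -0.3 -14.8   2.5]
c turn [ 0.0025  0.0006 -0.0004] shift(start axes) [ -0.3 -24.4   0.9] shift(end axes) [ -0.3 -24.4   0.9]
```

```bash
python3 -m inch '[0,0,0,0,-0.003,0.0045,0, 0,0,0,0,0,0,0, 0,0,0,0,-0.004,-0.0007,0, 0,0,0,0,-0.004,-0.0007,0, 0,0,0,0,-0.004,-0.0007,0, 0,0,0,0,0,0,0, 0,0,0,0,0,0,0]'
python3 - <<'E'
from plan import *
cover();print(RH.inv().apply(manip.observe()["force"]).round(1)); p,r=now(); step(p,r,*target((-67.7,1),12),"c")
E
```

```text
clock: 8.22
tool_pos: [0.4922, 0.1397, 0.1074]
orientation: [2.927, -0.0, 1.243]
force: [-0.4, -0.0, -2.2]
opening: 0.0104
gripper_force: 78.6
tip [-58.9   0.7   1.8] tilt 12.28 yaw 0.04 roll 0.02
[-0.3 -0.1 -2.2]
c turn [ 0.0049 -0.0003  0.0006] shift(start axes) [-0.7 -8.6 -0.8] shift(end axes) [-0.7 -8.6 -0.7]
```

```bash
python3 -m inch '[0.004,0,0,-0.0005,0,0.0008,0, 0,0,0,0,-0.002,-0.0004,0, 0,0,0,0,-0.002,-0.0004,0, 0,0,0,0,0,0,0, 0,0,0,0,0,0,0]'
python3 - <<'E'
from plan import *
cover();print(RH.inv().apply(manip.observe()["force"]).round(1)); p,r=now(); step(p,r,*target((-67.7,1),12),"c")
E
python3 -m inch '[0,0,0,0,-0.002,-0.0004,0, 0,0,0,0,0,0,0, 0,0,0,0,0,0,0]'
python3 - <<'E'
from plan import *
cover();print(RH.inv().apply(manip.observe()["force"]).round(1)); p,r=now(); step(p,r,*target((-67.7,1),12),"c")
E
```

```text
clock: 8.63
tool_pos: [0.4891, 0.1402, 0.1066]
orientation: [2.93, -0.0, 1.243]
force: [4.5, -2.7, -2.8]
opening: 0.0109
gripper_force: 78.5
tip [-62.    0.2   1.2] tilt 12.13 yaw 0.03 roll 0.03
[ 5.2 -1.1 -2.8]
c turn [ 0.0023 -0.0005  0.0003] shift(start axes) [-0.2 -5.5 -0.9] shift(end axes) [-0.2 -5.5 -0.9]
clock: 8.88
tool_pos: [0.4874, 0.1408, 0.1066]
orientation: [2.929, -0.0, 1.243]
force: [5.3, -3.2, -3.1]
opening: 0.0107
gripper_force: 78.5
tip [-63.8   0.2   1.2] tilt 12.16 yaw 0.03 roll 0.03
[ 6.  -1.4 -3.1]
c turn [ 0.0028 -0.0005  0.0004] shift(start axes) [-0.2 -3.8 -0.5] shift(end axes) [-0.2 -3.8 -0.4]
```

```bash
python3 -m inch '[0,0,0,0,-0.0015,-0.0003,0, 0,0,0,0,-0.0015,-0.0003,0, 0,0,0,0,-0.0012,0,0, 0,0,0,0,0,0,0, 0,0,0,0,0,0,0]'
python3 - <<'E'
from plan import *
cover();print(RH.inv().apply(manip.observe()["force"]).round(1)); p,r=now()
for th in (9,6,3,0): step(p,r,*target((-68,0),th),th); p,r=target((-68,0),th)
E
```

```text
clock: 9.3
tool_pos: [0.4841, 0.142, 0.1067]
orientation: [2.928, -0.001, 1.243]
force: [5.9, -3.8, -2.3]
opening: 0.0107
gripper_force: 78.6
tip [-67.3   0.2   1.2] tilt 12.26 yaw 0.03 roll 0.05
[ 6.8 -1.7 -2.3]
9 turn [ 0.0568 -0.0008  0.0004] shift(start axes) [-0.3  0.3  4.6] shift(end axes) [-0.2  0.5  4.6]
6 turn [ 0.0524  0.     -0.    ] shift(start axes) [-0.   1.1  3.3] shift(end axes) [-0.   1.3  3.3]
3 turn [0.0524 0.     0.    ] shift(start axes) [0.  1.1 3.3] shift(end axes) [0.  1.3 3.3]
0 turn [0.0524 0.     0.    ] shift(start axes) [-0.   1.1  3.3] shift(end axes) [-0.   1.3  3.3]
```

Run:
```python
from plan import *
c=manip.capture("wrist"); np.save("pics/w5.npy",c,allow_pickle=True)
im=c["img"][90:300,60:340]; cv2.imwrite("pics/w5.png",np.clip(255*(cv2.resize(im,(800,600),interpolation=cv2.INTER_CUBIC)/255.)**.6,0,255))
p,r=now(); RC=r*RT.inv(); k=800/280
for q in ((63,45,6),(-43,45,6),(-43,30,4),(-6,25,38),(6,25,38)): print(q,((proj(c,p+RC.apply(np.array(q)/1e3-G))-[60,90])*k).round(0))
print("housing",[((proj(c,H-[0,0,.07]+RH.apply(np.array(q)/1e3))-[60,90])*k).round(0).tolist() for q in ((-83,60,86),(-53,60,86),(76,60,83),(60,60,83))])
```

```text
(63, 45, 6) [895. 175.]
(-43, 45, 6) [320. 175.]
(-43, 30, 4) [329. 253.]
(-6, 25, 38) [514. 331.]
(6, 25, 38) [593. 331.]
housing [[99.0, 94.0], [288.0, 93.0], [932.0, 91.0], [863.0, 91.0]][ WARN:0@0.482] global loadsave.cpp:1063 imwrite_ Unsupported depth image for selected encoder is fallbacked to CV_8U.
```

View pics/w5.png

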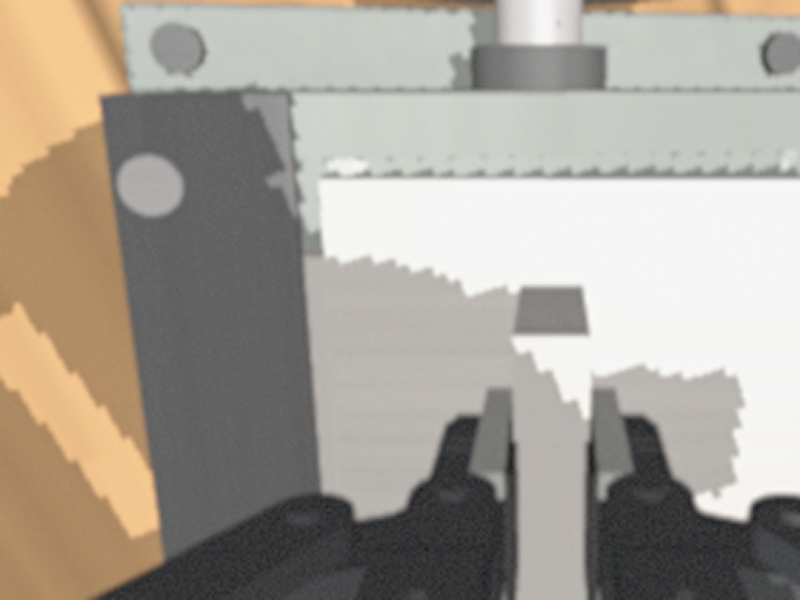

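The cover matches the model: near plate corner at (319,178) against 320,175 predicted, lip edge at (291,92) against 288. Its true tip is therefore at about -67.9. I push 1 mm more, then flatten about the tip in stages.

```bash
python3 -m inch '[0,0,0,0,-0.0012,0.0005,0, 0.0524,0,0,0,0.0012,0.0033,0, 0,0,0,0,0,0,0, 0.0524,0,0,0,0.0012,0.0033,0, 0,0,0,0,0,0,0, 0,0,0,0,0,0,0]'
python3 - <<'E'
from plan import *
cover();print(RH.inv().apply(manip.observe()["force"]).round(1)); p,r=now()
for th in (3,0): step(p,r,*target((-68.5,0),th),th); p,r=target((-68.5,0),th)
E
```

```text
clock: 9.85
tool_pos: [0.4872, 0.141, 0.1]
orientation: [3.032, -0.001, 1.243]
force: [7.2, -3.2, -0.0]
opening: 0.0105
gripper_force: 79.2
tip [-67.4   0.3   0.5] tilt 6.29 yaw -0.01 roll 0.07
[ 7.8 -0.7 -0. ]
3 turn [ 0.0574 -0.0011 -0.0003] shift(start axes) [-0.3  0.1  4.1] shift(end axes) [-0.3  0.3  4.1]
0 turn [0.0524 0.     0.    ] shift(start axes) [-0.   1.1  3.3] shift(end axes) [-0.   1.3  3.3]
```

```bash
python3 -m inch '[0,0,0,0,-0.0012,0,0, 0.03,0,0,-0.0003,0.0004,0.0019,0, 0,0,0,0,0,0,0, 0,0,0,0,0,0,0]'
python3 - <<'E'
from plan import *
cover();print(RH.inv().apply(manip.observe()["force"]).round(1)); p,r=now()
for th in (2,0): step(p,r,*target((-68.5,0),th),th); p,r=target((-68.5,0),th)
E
```

```text
clock: 10.18
tool_pos: [0.4867, 0.1411, 0.0983]
orientation: [3.061, -0.002, 1.243]
force: [8.2, -3.5, 0.5]
opening: 0.0106
gripper_force: 79.4
tip [-68.7   0.2   0.5] tilt 4.63 yaw -0.0 roll 0.1
[ 8.9 -0.7  0.5]
2 turn [ 0.0459 -0.0017 -0.0002] shift(start axes) [-0.2  1.2  3.5] shift(end axes) [-0.2  1.3  3.4]
0 turn [ 0.0349  0.     -0.    ] shift(start axes) [-0.   0.8  2.2] shift(end axes) [-0.   0.8  2.2]
```

```bash
python3 -m inch '[0.023,0,0,0,0.0005,0.0017,0, 0.023,0,0,0,0.0005,0.0017,0, 0,0,0,0,0,0,0, 0.0175,0,0,0,0.0004,0.0011,0, 0.0175,0,0,0,0.0004,0.0011,0, 0,0,0,0,0,0,0, 0,0,0,0,0,0,0]'
python3 - <<'E'
from plan import *
cover();print(RH.inv().apply(manip.observe()["force"]).round(1),manip.observe()["wrist_torque"].round(2)); p,r=now()
step(p,r,*target((-68.5,0),0));
E
```

```text
clock: 10.77
tool_pos: [0.4885, 0.1405, 0.0927]
orientation: [-3.141, -0.002, 1.243]
force: [8.3, -2.5, 1.0]
opening: 0.0107
gripper_force: 79.5
tip [-68.9   0.3   0. ] tilt -0.02 yaw -0.0 roll 0.1
[8.7 0.3 1. ] [-0.54 -1.27  0.  ]
 turn [-0.0003 -0.0017 -0.    ] shift(start axes) [-0.2  0.4  0. ] shift(end axes) [-0.2  0.4  0. ]
```

```bash
python3 -m inch '[0,0,0,0,0,0.001,0, 0,0,0,0,0,0,0, 0,0,0,0,0,0,0]'
python3 - <<'E'
from plan import *
cover();print(RH.inv().apply(manip.observe()["force"]).round(1),manip.observe()["wrist_torque"].round(2))
E
python3 -m inch '[0,0,0,0,0,0.001,0, 0,0,0,0,0,0,0, 0,0,0,0,0,0,0]'
python3 - <<'E'
from plan import *
cover();print(RH.inv().apply(manip.observe()["force"]).round(1),manip.observe()["wrist_torque"].round(2))
E
```

```text
clock: 11.02
tool_pos: [0.4885, 0.1405, 0.0927]
orientation: [3.141, -0.002, 1.243]
force: [5.6, -3.5, 11.3]
opening: 0.0109
gripper_force: 81.0
tip [-68.9   0.3  -0.1] tilt 0.04 yaw 0.01 roll 0.1
[ 6.5 -1.5 11.3] [-0.65 -0.65 -0.01]
clock: 11.27
tool_pos: [0.4885, 0.1405, 0.0927]
orientation: [3.14, -0.002, 1.243]
force: [1.7, -3.8, 22.0]
opening: 0.0107
gripper_force: 82.6
tip [-68.9   0.3  -0.1] tilt 0.09 yaw 0.02 roll 0.12
[ 2.9 -3.  22. ] [-0.76 -0.07  0.01]
```

The cover is flat and pressed on the ledge with about 22 N. To stop the far end lifting, I let the spring carry it to +x while I hold it down.

```bash
python3 -m inch '[0,0,0,0,0.001,-0.0008,0, 0,0,0,0,0.001,0,0, 0,0,0,0,0.001,0,0, 0,0,0,0,0.001,0,0, 0,0,0,0,0.001,0,0, 0,0,0,0,0,0,0, 0,0,0,0,0,0,0]'
python3 - <<'E'
from plan import *
cover();print(RH.inv().apply(manip.observe()["force"]).round(1),manip.observe()["wrist_torque"].round(2))
E
```

```text
clock: 11.85
tool_pos: [0.4914, 0.1396, 0.0927]
orientation: [-3.138, -0.002, 1.243]
force: [-4.5, 0.4, 19.1]
opening: 0.0105
gripper_force: 82.2
tip [-66.    0.3   0.2] tilt -0.18 yaw 0.04 roll 0.09
[-4.3 -1.1 19.1] [-0.09  0.54  0.06]
```

```bash
python3 -m inch '[0,0,0,0,0,-0.0012,0, 0,0,0,0,0,0,0, 0,0,0,0,0.001,0,0, 0,0,0,0,0.001,0,0, 0,0,0,0,0,0,0, 0,0,0,0,0,0,0]'
python3 - <<'E'
from plan import *
cover();print(RH.inv().apply(manip.observe()["force"]).round(1),manip.observe()["wrist_torque"].round(2))
E
```

```text
clock: 12.35
tool_pos: [0.4936, 0.1387, 0.0927]
orientation: [-3.138, -0.001, 1.243]
force: [0.9, -0.3, 7.9]
opening: 0.0108
gripper_force: 80.6
tip [-63.6   0.2   0.2] tilt -0.2 yaw 0.01 roll 0.07
[1.  0.  7.9] [-0.18 -0.41 -0.  ]
```

```bash
python3 -m inch '[0,0,0,0,0,-0.0005,0.016, 0,0,0,0,0,0,0.022, 0,0,0,0,0,0,0.03, 0,0,0,0,0,0,0.034, 0,0,0,0,0,0,0.034, 0,0,0,0,0,0,0.034]' 20
python3 -m inch '[0,0,0,0,0.002,-0.01,0.034, 0,0,0,0,0,-0.02,0.034, 0,0,0,0,0,-0.03,0.034, 0,0,0,-0.02,0,-0.03,0.034, 0,0,0,-0.03,0,-0.01,0.034, 0,0,0,-0.03,0,0,0.034, 0,0,0,0,0,0,0.034, 0,0,0,0,0,0,0.034]'
python3 - <<'E'
from plan import *
c=manip.capture("wrist"); s=manip.capture("scene")
np.save("pics/w6.npy",c,allow_pickle=True)
a=c["img"][0:300,100:400]; b=cv2.resize(s["img"][160:260,265:365],(300,300),interpolation=cv2.INTER_CUBIC)
im=cv2.resize(np.hstack([a,b]),(800,400),interpolation=cv2.INTER_CUBIC); cv2.imwrite("pics/w6.png",im)
for q in ((64,45,6),(-42,45,6),(-42,-45,6),(-5,25,38),(7,25,38)): print(q,((proj(c,H+RH.apply(np.array(q)/1e3))-[100,0])*4/3).round(0))
E
```

```text
clock: 12.85
tool_pos: [0.4925, 0.1386, 0.0919]
orientation: [-3.135, 0.0, 1.243]
force: [0.7, 0.9, 0.5]
opening: 0.0337
gripper_force: 0.0
clock: 13.52
tool_pos: [0.4692, 0.0611, 0.1923]
orientation: [-3.136, -0.0, 1.241]
force: [-0.1, 0.4, -0.3]
opening: 0.0338
gripper_force: 0.0
(64, 45, 6) [310.  45.]
(-42, 45, 6) [132.  46.]
(-42, -45, 6) [139. 198.]
(-5, 25, 38) [193.  71.]
(7, 25, 38) [216.  70.]
```

View pics/w6.png

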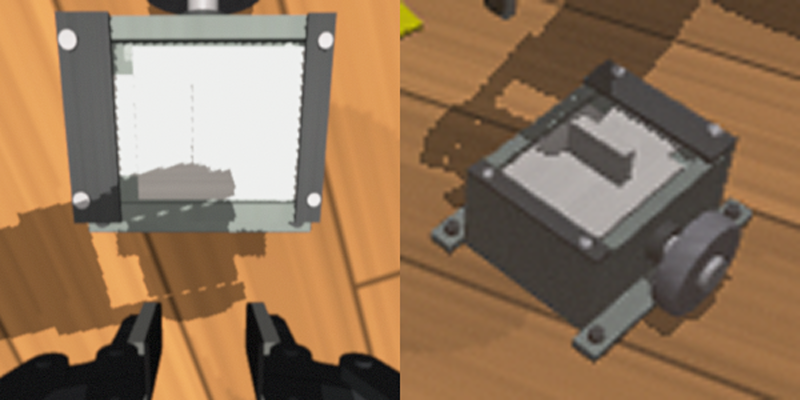

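The cover is home: no gap at the keeper (right edge about x 303), plate/tongue step at about 134 (132 predicted), rib at 192 (193 predicted). A gentle press on the rib top with closed fingers will confirm that it sits on the ledge.

Run:
```python
from plan import *
p,r=now(); t=H+RH.apply([.001,0,0])+[0,0,.038+.011+.006]; step(p,r,t,RH*RT); print(t)
```

```text
turn [-0.0062 -0.0001  0.0002] shift(start axes) [81.4  0.1 67. ] shift(end axes) [81.4 -0.3 67. ]
[0.49544669 0.13947785 0.125     ]
```

```bash
python3 -m inch '[-0.006,0,0,0.027,0,0,0, 0,0,0,0.027,0,0,0, 0,0,0,0.027,0,0,0, 0,0,0,0,0,0.02,0, 0,0,0,0,0,0.02,0, 0,0,0,0,0,0.015,0, 0,0,0,0,0,0.01,0, 0,0,0,0,0,0,0, 0,0,0,0,0,0,0]' 60
python3 -m inch '[0,0,0,0,0,0.002,0, 0,0,0,0,0,0.002,0, 0,0,0,0,0,0.001,0, 0,0,0,0,0,0,0]'
```

```text
clock: 14.37
tool_pos: [0.4955, 0.1394, 0.1268]
orientation: [-3.141, 0.0, 1.244]
force: [-0.1, 0.0, 0.2]
opening: 0.0001
gripper_force: 0.0
clock: 14.7
tool_pos: [0.4956, 0.1387, 0.1223]
orientation: [3.141, -0.0, 1.243]
force: [0.2, -0.1, -0.2]
opening: -0.0002
gripper_force: 0.0
```

```bash
python3 -m inch '[0,0,0,0,0,0.001,0, 0,0,0,0,0,0.001,0, 0,0,0,0,0,0.001,0, 0,0,0,0,0,0,0]'
python3 -m inch '[0,0,0,0,0,0.001,0, 0,0,0,0,0,0,0, 0,0,0,0,0,0,0]'
```

```text
clock: 15.03
tool_pos: [0.4956, 0.1386, 0.1191]
orientation: [3.141, -0.0, 1.243]
force: [-0.5, -0.2, -0.0]
opening: 0.0001
gripper_force: 0.0
clock: 15.28
tool_pos: [0.4957, 0.1387, 0.119]
orientation: [3.141, -0.0, 1.243]
force: [-2.7, -0.9, 9.4]
opening: 0.0
gripper_force: 4.6
```

Contact came at TCP z 0.119, exactly the seated height. I press once more, then retreat and hand in.

```bash
python3 -m inch '[0,0,0,0,0,0.0008,0, 0,0,0,0,0,0,0, 0,0,0,0,0,-0.005,0, 0,0,0,0,0,-0.02,0, 0,0,0,0,0,-0.03,0, 0,0,0,0,0,-0.03,0, 0,0,0,-0.03,0,-0.02,0, 0,0,0,-0.03,0,0,0, 0,0,0,-0.03,0,0,0, 0,0,0,0,0,0,0, 0,0,0,0,0,0,0]'
python3 - <<'E'
from plan import *
c=manip.capture("wrist"); T=manip.capture("top"); cv2.imwrite("pics/w7.png",np.hstack([c["img"][0:300,100:400],cv2.resize(T["img"][120:280,100:400],(562,300))])[:, :800])
E
```

```text
clock: 16.2
tool_pos: [0.4664, 0.0526, 0.2226]
orientation: [3.141, -0.0, 1.241]
force: [-0.4, -0.4, 0.4]
opening: -0.0004
gripper_force: 0.0
```

View pics/w7.png

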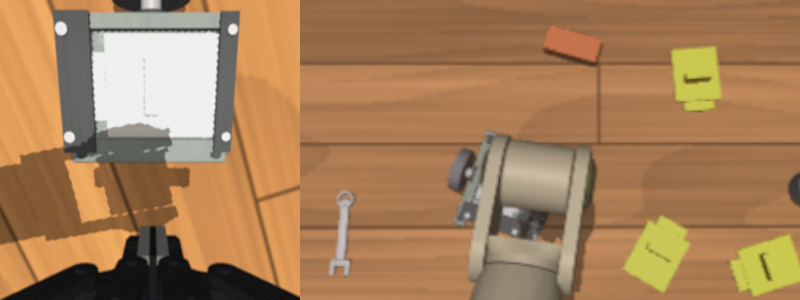

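The cover lies under both the lip (left, x about 95) and the keeper (right, x about 220), with no gap. The bar and spanner are where they were, and the robot is clear.

```bash
python3 -c "
from plant import manip
print(manip.finish_job())"
```

```text
the job is handed in; nothing more can be done
None
```

The cover is back on the buffing head, flat on the ledge with its tongue under the lip and its far end under the keeper; it is released, the robot is clear, and I handed the job in at about 16 s (I held it down for most of the spring's slide, and no move went near the tin, bar or spanner).

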